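Load a power module into the guarded test box

ROBOT

A 6-joint arm with a two-finger parallel gripper is mounted at the origin on the work surface. World frame = base frame: x ahead of the robot, y to its left, z up, the work surface at z = 0. Lengths are in mm, angles in rad, forces in N, time in s.
With the tool pointing down it reaches from about 350 to 975 mm from the base axis. Payload 7.1 kg.
Tool frame: the origin (TCP) lies at the very end of the fingers, on their centre line; the grasp point (between the pads) lies 19 mm behind it; z points along the fingers, y is the line along which they close (so a half turn about z gives the same grasp; the last joint's range is limited). The gripper opens to 88 mm and grips with 3 to 60 N. Pads are 20 mm wide; open, the fingers measure 115 mm over their backs; the gripper's body (75 mm by 178 mm) begins 61 mm behind the grasp point.
Start: joints at [-1.258, 0.423, 1.63, -0, 1.089, -0.019], TCP at [203.608, -590.888, 222.675] pointing down, gripper open.
Joint ranges: [-3, 3], [-0.9, 2.11], [0.09, 2.58], [-1.31, 4.45], [0.11, 2.69], [-2.54, 2.54]. Speed limits (rad/s): [2.39, 2.39, 3.01, 3.14, 3.14, 3.14].

INTERFACE

Orientations are given as a rotation vector (axis times angle).
In Python, from workcell import ctrl, optics gives the robot as it stands.
- The arm moves only by the shell command python3 -m jog 'ROWS'. ROWS is JSON, a list of rows, each a list of 7 numbers: the shift along the tool's x, y, z in units of 40 mm (1.0 is 40 mm), then the turn, a rotation vector about the tool's x, y, z in units of 6 degrees (1.0 is 6 degrees), then the opening, from 0 (shut) to 1 (fully open). A call has 1 to 20 rows; each row shifts and turns the commanded pose from where the row before left it, along the tool's axes as they then stand; what a row does not reach is not made up. A row lasts 1/10 s, in which the tool goes at most 50 mm and 8.59 degrees, less where a joint would pass 70% of its speed; a pose out of reach is approached as far as the arm can. A call is refused whole if a number of a shift passes 1 or a number of a turn 1, either way. A call with a gripper value outside its range is refused whole. The fingers move at their own pace and stop on an object; the grip force is fixed at half the most. Time passes only in rows, so rows that do not move let the fingers close. It gives the time, the measured TCP pose, the force, the opening and the grip force at its end, in the units of the state.
- ctrl.get_obs(): the state, without advancing time (a new reading comes with each control period).
- optics.get_image(name): name is "scene" or "top" or "wrist"; returns the picture (420x560x3 uint8, red, green, blue); there is no depth.
- optics.camera_model(name): a dict with "fov_y" (degrees; the focal length in pixels is half the picture's height over the tangent of half this angle, whatever the lens; pixels are square), "cx", "cy" (the principal point, pixels), "view" (4x4, takes a point from world to camera coordinates); the wrist camera has in their place "hand_eye" (4x4, takes a point from camera to tool coordinates, whose origin is the TCP and whose axes are the flange's). Camera axes: x right, y up, looking along -z (the intrinsics and any distortion apply to the point x, -y, -z); pixel columns grow to the right and rows downward; lengths in mm; the calibration is good to about 2 mm. The wrist camera is an equidistant fisheye: a pixel r from the principal point sees the ray r / f radians off the axis. A picture is of the moment at which its call begins: read the wrist's pose just before it. camera_model takes no time and is no camera call.
- ctrl.close_job(): hands the job in; it is judged then, once.
Trained networks look in the newest picture that a camera, given by its name, has taken for a name from the list of things; names that differ only in an ending like _2 or _b are one class to them, and where a whole thing is asked for, a point or a joint stands for the part that bears it (a point fixed in the world has none). Each returns a list of dicts, best first, with "conf" (0 to 1); they miss things now and then, are a little off and sometimes report something else, mostly with a low value. They report only what shows in the picture. A call takes as long as a camera call. They do not tell look-alikes from the thing itself.
- optics.masks_of(target, camera): "pixels" (420x560 bool, what is visible of it) and "extent" ([centre column, centre row, width, height] in pixels, round what is visible of it).
The state is a dict: "t": time; "qpos": joint angles; "qvel": joint speeds; "joint_torque": joint torques, N m; "ee_pos": TCP position; "orientation": TCP orientation; "ft_force": force on the tool from outside, world axes, zero at the start; "moment": the same for the moment, N m; "width": finger opening in mm; "grasp_force": force on a finger pad.
Only numpy, scipy, OpenCV 4.12 (cv2) and the standard library are available. Lean on these libraries where they do the work, as an engineer would, in place of code of your own. Each camera call takes 0.05 s, during which the arm holds its last target. There are 200 camera calls.

TASK

Slide the test box's clear guard open, take the green module from the rack and stand it upright on the black pad in the chamber, centred between the two brass contact posts with its brass ends facing them, then slide the guard fully shut. The posts leave no room for fingers at the module's ends, and the rack leaves none at its sides, so it has to be put down on the way (the rubber mat is free for that) and taken again the other way. Set the module down, never drop it, and leave the other modules and the things on the bench where they are.

Things in the scene. Friction and masses are not known exactly. Their poses are not given: they have to be found in the camera images.
- testbox: blue bench test box, fixed, 132 (its x) x 340 (its y) mm, walls 80 mm high and 6 mm thick with aluminium track rails on top of the long walls up to 92 mm. Origin: centre of the underside. Its -y half is an open-topped chamber (inside 120 x 164 mm), its +y half a closed housing; the clear guard lies over the chamber and slides along the box's +y, over the housing, to open
- cradle (a point): where the centre of the module's underside belongs: centre of the top of the black pad (60 x 50 mm) in the chamber, 12 mm above the box's underside; axes as the box. On either side of it along x stands a brass contact post, 36 mm wide (y), 8 mm thick, with inner faces 60 mm apart, leaning outwards at the top as a lead-in; post tops about 62 mm above the pad
- guard (a joint): opening of the guard in m: 0 shut, 0.155 fully open; slides along the box's +y with a friction of about 1.5 N and stays where left. The guard is a clear plate 110 x 166 x 5 mm, underside 82 mm above the box's underside, with yellow end strips
- guard_handle (a point): top centre of the guard's yellow handle, an upright tab 60 mm (box x) by 14 mm (box y, pinch it this way), 36 mm tall above the plate; this point is 123 mm above the box's underside; it moves with the guard and sits straight above the cradle when the guard is shut
- rack: grey storage rack, fixed, base 90 (x) x 172 (y) x 8 mm thick. Origin: centre of the underside. Three slots at y = -52, 0, +52 mm, between cheeks 50 mm long (x), 9 mm thick, that rise to 58 mm above the rack's underside; slots are 43 mm wide and open at their x ends. A module stands in each slot, in any order
- module: the green power module, a brick 54 (x) x 36 (y) x 48 mm tall, about 180 g, with a brass plate on each x end. Origin: centre of its underside. It starts in one of the rack's slots with its long sides (normal y) beside the cheeks, so there it can be gripped only across its 54 mm length; either way round is right
- mat: black rubber mat, fixed, 115 x 170 x 3 mm, clear; the place to set the module down for the regrasp. Origin: centre of the underside
- module_orange: the orange module, same shape as the green one, stands in another slot of the rack. Origin: centre of the underside
- module_black: the black module, same shape, stands in another slot of the rack. Origin: centre of the underside
- screwdriver: a screwdriver lying on the bench, leave alone
- spray: a red spray can, 52 mm across, 160 mm tall, leave alone. Origin: centre of the underside
- jar: an amber jar, 60 mm across, 75 mm tall, leave alone. Origin: centre of the underside
- tape: a yellow roll of tape lying flat, 90 mm across, 20 mm tall, leave alone. Origin: centre of the underside
- mug: a blue mug, 80 mm across, 90 mm tall, leave alone. Origin: centre of the underside
Not all that is in view belongs to the job. There is more than one size of the module; the job needs the largest.

How it is judged:
By the outcome, as a careful person would: the job done as asked, in the order asked, and still so for the second after the job is handed in, with the robot touching nothing.
It also fails if it takes over 72 s, if anything falls off the work surface, if the arm or the gripper's body presses on something with over 40 N, if the wrist force passes 120 N, or if a joint passes its speed limit or range.

## Working session

There is one attempt and no reset: what is moved stays moved. The work goes in short steps, Python scripts to look and compute and a shell command to move; the robot and the scene stay as the last step left them, time stands still between calls to the robot, and variables do not carry over. Pictures are saved under pics/ and viewed, at most 10 in all, crops included, and the job is handed in when it is done.

```bash
ls; mkdir -p pics; python3 - <<'E'
from workcell import ctrl, optics
import cv2, numpy as np
o=ctrl.get_obs(); print({k:np.round(v,3).tolist() for k,v in o.items()})
for n in("scene","top","wrist"):
    im=optics.get_image(n); cv2.imwrite(f"pics/{n}0.png",im[:,:,::-1])
    m=optics.camera_model(n); print(n,{k:np.round(v,3).tolist() for k,v in m.items()})
a=cv2.imread("pics/scene0.png");
E
```

```text
pics
{'t': 0.0, 'qpos': [-1.258, 0.424, 1.631, -0.0, 1.089, -0.019], 'qvel': [0.0, -0.0, 0.0, -0.0, -0.001, -0.0], 'joint_torque': [-0.001, -54.463, -27.367, 0.064, 0.023, -0.0], 'ee_pos': [203.441, -590.378, 221.911], 'orientation': [-3.097, -0.519, 0.0], 'ft_force': [-0.361, 0.097, -0.691], 'moment': [0.017, 0.023, 0.016], 'grasp_force': 0.0, 'width': 87.565}
scene {'fov_y': 54.725, 'cx': 281.591, 'cy': 208.277, 'view': [[0.636, 0.772, 0.016, -324.622], [-0.48, 0.38, 0.79, 152.624], [0.604, -0.51, 0.612, -1527.349], [0.0, 0.0, 0.0, 1.0]]}
top {'fov_y': 46.696, 'cx': 285.877, 'cy': 210.385, 'view': [[-0.006, -1.0, -0.024, 50.378], [0.988, -0.009, 0.151, -517.594], [-0.151, -0.023, 0.988, -1307.891], [0.0, 0.0, 0.0, 1.0]]}
wrist {'fov_y': 65.706, 'cx': 281.801, 'cy': 210.026, 'hand_eye': [[0.0, 0.964, 0.266, 72.119], [1.0, 0.0, -0.001, 0.113], [-0.001, 0.266, -0.964, -162.932], [0.0, 0.0, 0.0, 1.0]]}
```

View pics/scene0.png

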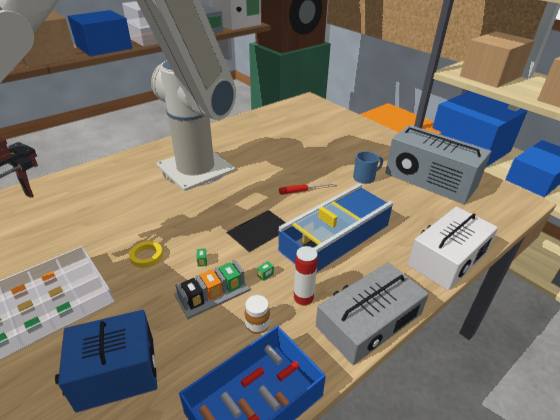

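View pics/top0.png

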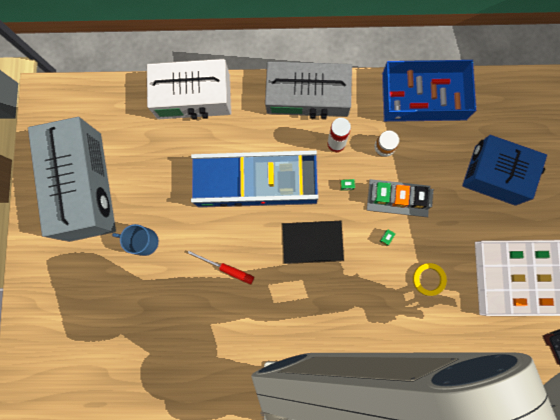

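The scene view shows the box at about (335,225) with the guard on, the rack at (210,290) holding black, orange and green modules, and two small green look-alikes. In the top view the box is at (255,180), the guard handle at (270,174), green in the rack at (383,192), and the mat at (313,242). Next I'll fit poses from the masks.

```bash
cat > h.py <<'E'
import numpy as np, cv2
from workcell import ctrl, optics
from scipy.spatial.transform import Rotation as R
from scipy.optimize import minimize
def snap(n):
    """camera name -> dict with model and world->camera matrix; takes a picture"""
    o=ctrl.get_obs(); m=optics.camera_model(n); im=optics.get_image(n)
    if n=="wrist":
        T=np.eye(4); T[:3,:3]=R.from_rotvec(o["orientation"]).as_matrix(); T[:3,3]=o["ee_pos"]
        V=np.linalg.inv(T@np.array(m["hand_eye"]))
    else: V=np.array(m["view"])
    return dict(n=n,V=V,f=210/np.tan(np.radians(m["fov_y"]/2)),c=np.array([m["cx"],m["cy"]]),im=im)
def proj(c,P):
    p=np.atleast_2d(P)@c["V"][:3,:3].T+c["V"][:3,3]; p=p*[1,-1,-1]
    if c["n"]=="wrist":
        r=np.linalg.norm(p[:,:2],axis=1); s=np.arctan2(r,p[:,2])/np.maximum(r,1e-9)
        return c["c"]+c["f"]*p[:,:2]*s[:,None]
    return c["c"]+c["f"]*p[:,:2]/p[:,2:]
def unproj(c,uv,z):
    """pixels -> world points on plane z"""
    d=(np.atleast_2d(uv)-c["c"])/c["f"]
    if c["n"]=="wrist":
        r=np.linalg.norm(d,axis=1,keepdims=True); d=np.c_[d*np.sin(r)/np.maximum(r,1e-9),np.cos(r)]
    else: d=np.c_[d,np.ones(len(d))]
    Rw=c["V"][:3,:3].T; o=-Rw@c["V"][:3,3]; w=(d*[1,-1,-1])@Rw.T
    return o+w*((z-o[2])/w[:,2])[:,None]
def boxpts(a,b,z0,z1,x0=0,y0=0,n=7):
    t=np.linspace(-1,1,n); g=np.array([[x,y,z] for x in t for y in t for z in (z0,z1)])
    return g*[a/2,b/2,1]+[x0,y0,0]
def place(P,x,y,w):
    return np.array(P)@R.from_euler("z",w).as_matrix().T+[x,y,0]
def masks(t,c):
    return optics.masks_of(t,c)
def fit(P,cams,ms,x0):
    """fit x,y,yaw of hull P so that its silhouette matches the masks (IoU)"""
    def cost(q):
        s=0
        for c,m in zip(cams,ms):
            h=cv2.convexHull(proj(c,place(P,q[0],q[1],q[2])).astype(np.float32))
            im=np.zeros((420,560),np.uint8); cv2.fillConvexPoly(im,np.round(h*16).astype(np.int32),255,cv2.LINE_AA,4)
            a=im/255.; s+=1-np.minimum(a,m).sum()/np.maximum(a,m).sum()
        return s
    sim=np.array([x0]*4)+np.array([[0,0,0],[25,0,0],[0,25,0],[0,0,.2]])
    r=minimize(cost,x0,method="Nelder-Mead",options=dict(initial_simplex=sim,xatol=.02,fatol=1e-5,maxiter=500))
    return r.x,r.fun
E
python3 - <<'E'
from h import *
cs=[snap("top"),snap("scene")]
M={}
for t in ["testbox","rack","mat","module","module_orange","module_black","guard_handle","spray","jar","tape","mug","screwdriver"]:
    for c in cs:
        r=masks(t,c["n"]); M[t,c["n"]]=r
        print(t,c["n"],[(round(float(d["conf"]),2),np.round(d["extent"]).tolist(),int(d["pixels"].sum())) for d in r[:4]])
np.save("M.npy",{k:[(d["pixels"],d["conf"],d["extent"]) for d in v] for k,v in M.items()},allow_pickle=True)
for t,z in [("mat",3),("testbox",92),("rack",8)]:
    p=M[t,"top"]
    if p:
        yx=np.argwhere(p[0]["pixels"]); r=cv2.minAreaRect(unproj(cs[0],yx[:,::-1],z)[:,:2].astype(np.float32)); print(t,np.round(np.r_[r[0],r[1],r[2]],1))
E
```

```text
testbox top [(0.7, [254.0, 180.0, 125.0, 52.0], 6546)]
testbox scene [(0.69, [334.0, 230.0, 114.0, 93.0], 5316)]
rack top [(0.84, [402.0, 199.0, 68.0, 38.0], 1134)]
rack scene [(0.69, [213.0, 290.0, 76.0, 57.0], 1298)]
mat top [(0.78, [315.0, 242.0, 60.0, 43.0], 2494)]
mat scene [(0.63, [211.0, 290.0, 78.0, 56.0], 1091), (0.57, [254.0, 230.0, 56.0, 35.0], 1246)]
module top [(0.68, [391.0, 236.0, 19.0, 18.0], 159), (0.58, [347.0, 185.0, 15.0, 15.0], 161), (0.55, [384.0, 194.0, 20.0, 23.0], 358), (0.22, [419.0, 197.0, 20.0, 28.0], 330)]
module scene [(0.78, [228.0, 276.0, 23.0, 25.0], 367), (0.73, [266.0, 273.0, 14.0, 15.0], 219), (0.68, [201.0, 259.0, 5.0, 18.0], 141), (0.18, [325.0, 222.0, 67.0, 46.0], 1503)]
module_orange top [(0.87, [402.0, 197.0, 21.0, 24.0], 355)]
module_orange scene [(0.93, [212.0, 285.0, 23.0, 29.0], 419)]
module_black top [(0.81, [420.0, 197.0, 21.0, 27.0], 299)]
module_black scene [(0.84, [192.0, 295.0, 22.0, 29.0], 490), (0.63, [326.0, 222.0, 70.0, 50.0], 1540)]
guard_handle top [(0.69, [271.0, 176.0, 57.0, 38.0], 2374)]
guard_handle scene [(0.71, [146.0, 25
[... 183 characters left out ...]
.94, [385.0, 144.0, 18.0, 27.0], 415)]
jar scene []
tape top [(0.61, [429.0, 279.0, 33.0, 34.0], 526), (0.3, [254.0, 179.0, 129.0, 57.0], 6726)]
tape scene [(0.97, [148.0, 255.0, 33.0, 28.0], 565)]
mug top [(0.84, [138.0, 241.0, 46.0, 28.0], 983), (0.64, [430.0, 278.0, 31.0, 33.0], 550), (0.33, [384.0, 144.0, 21.0, 28.0], 474)]
mug scene [(0.72, [368.0, 167.0, 31.0, 32.0], 767)]
screwdriver top [(0.59, [220.0, 267.0, 65.0, 36.0], 440), (0.45, [271.0, 177.0, 68.0, 42.0], 2458)]
screwdriver scene [(0.75, [298.0, 192.0, 39.0, 11.0], 194), (0.18, [147.0, 255.0, 37.0, 26.0], 597)]
mat [432.6 -27.3 117.4 172.5   2.1]
testbox [597.6 132.1 147.2 338.7   1.1]
rack [ 555.6 -275.   181.6   96.    83.5]
```

```bash
python3 - <<'E'
from h import *
M=np.load("M.npy",allow_pickle=True).item()
cs=[snap("top"),snap("scene")]
g=lambda t,i=(0,0):[M[t,"top"][i[0]][0].astype(float),M[t,"scene"][i[1]][0].astype(float)]
print("box",fit(boxpts(132,340,0,92),cs,g("testbox"),[600,132,0]))
print("mat",fit(boxpts(115,170,0,3),cs,g("mat",(0,1)),[432,-27,0]))
m=boxpts(54,36,8,56)
for t,i,x in[("module",(2,0),[565,-220]),("module_orange",(0,0),[560,-270]),("module_black",(0,0),[560,-322])]:
    print(t,fit(m,cs,g(t,i),x+[-.1]))
print("rackY",fit(boxpts(90,172,0,8),cs[:1],[cv2.morphologyEx(np.maximum.reduce([M[t,"top"][i][0] for t,i in(("rack",0),)]).astype(np.uint8),cv2.MORPH_CLOSE,np.ones((15,15))).astype(float)],[555,-275,-.11]))
for t,h,i in[("spray",160,0),("jar",75,0),("mug",90,0),("tape",20,0)]:
    e=M[t,"top"][i][2]; print(t,unproj(cs[0],e[:2],h/2)[0])
im=cs[0]["im"]; hsv=cv2.cvtColor(im,cv2.COLOR_RGB2HSV); y=cv2.inRange(hsv,(22,150,100),(35,255,255)); y[:,330:]=0
n,l,s,c=cv2.connectedComponentsWithStats(y)
for k in range(1,n):
    if s[k,4]>20: print(s[k],c[k],unproj(cs[0],c[k],123)[0],unproj(cs[0],c[k],88)[0])
big=cv2.resize(im[130:260,180:450],None,fx=2.9,fy=2.9,interpolation=cv2.INTER_CUBIC); cv2.imwrite("pics/topc.png",big[:,:,::-1])
E
```

```text
box (array([6.04756541e+02, 1.31126685e+02, 2.23984382e-02]), np.float64(0.19263964626400587))
mat (array([ 4.33626221e+02, -2.71081030e+01,  3.61955954e-02]), np.float64(0.21854793400997774))
module (array([ 5.66479215e+02, -2.21669303e+02, -2.08922246e-01]), np.float64(0.4097273930521236))
module_orange (array([ 5.56298535e+02, -2.72159154e+02, -2.38554557e-01]), np.float64(0.36393799953733863))
module_black (array([ 5.52590766e+02, -3.23235166e+02, -1.91103291e-01]), np.float64(0.41414133822255783))
rackY (array([ 5.55833875e+02, -2.74030915e+02, -1.12385826e-01]), np.float64(0.08419709981802148))
spray [718.78326539 -93.54210134  80.        ]
jar [ 705.72368727 -234.78196535   37.5       ]
mug [434.60398225 453.36004724  45.        ]
tape [ 328.26083376 -345.43518709   10.        ]
[299 155   4  40 101] [300.43564356 174.24752475] [600.87722081   5.76340069 123.        ] [608.92175018   5.49300364  88.        ]
[240 157   4  39 109] [241.70642202 176.78899083] [595.7704093  160.31155104 123.        ] [603.67183021 164.37206556  88.        ]
[268 162   6  24 118] [270.88135593 173.52542373] [603.69437967  83.44692053 123.        ] [611.81785445  85.35345316  88.        ]
```

View pics/topc.png

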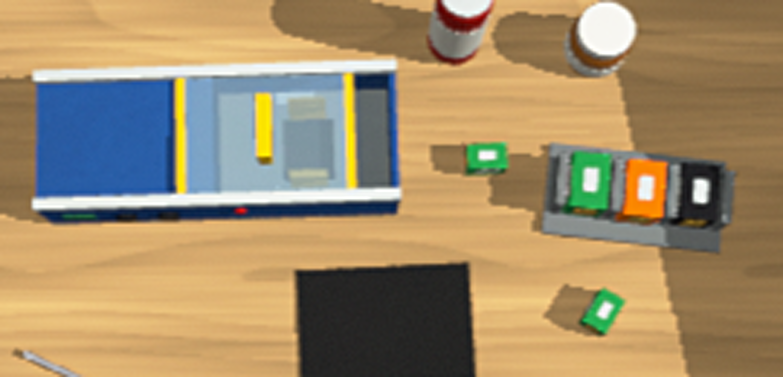

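The crop shows the guard partly open: its handle is at crop (263,128), which is y≈84, about 35 mm from shut. The green module sits in the rack's +y slot at crop (590,180). I'll hover over the handle and refine with the wrist camera.

```bash
cat >> h.py <<'E'
def go(x,y,z,yaw):
    """print turn (units, tool rotvec) to be done first, then shift (units) in the turned tool axes"""
    o=ctrl.get_obs(); R0=R.from_rotvec(o["orientation"])
    c,s=np.cos(yaw),np.sin(yaw); R1=R.from_matrix(np.array([[c,s,0],[s,-c,0],[0,0,-1]]))
    tr=np.degrees((R0.inv()*R1).as_rotvec())/6; sh=R1.inv().apply(np.array([x,y,z])-o["ee_pos"])/40
    print("t",round(o["t"],2),"turn",np.round(tr,2),"shift",np.round(sh,3),"| at",np.round(o["ee_pos"],1),"w",round(o["width"],1),"F",np.round(o["ft_force"],1))
E
python3 -c "
from h import *
go(590,60,240,.022)"
```

```text
t 1.55 turn [-0.    0.    2.96] shift [ 10.015 -16.056  -0.434] | at [ 203.6 -590.9  222.7] w 87.8 F [-0.6 -1.1  0. ]
```

```bash
python3 -m jog '[[0,0,-0.2,0,0,0.98,1],[0,0,-0.2,0,0,0.98,1],[0,0,0,0,0,1,1],[0.59,-0.945,0,0,0,0,1],[0.59,-0.945,0,0,0,0,1],[0.59,-0.945,0,0,0,0,1],[0.59,-0.945,0,0,0,0,1],[0.59,-0.945,0,0,0,0,1],[0.59,-0.945,0,0,0,0,1],[0.59,-0.945,0,0,0,0,1],[0.59,-0.945,0,0,0,0,1],[0.59,-0.945,0,0,0,0,1],[0.59,-0.945,0,0,0,0,1],[0.59,-0.945,0,0,0,0,1],[0.59,-0.945,0,0,0,0,1],[0.59,-0.945,0,0,0,0,1],[0.59,-0.945,0,0,0,0,1],[0.59,-0.945,0,0,0,0,1],[0.59,-0.945,0,0,0,0,1],[0.59,-0.945,0,0,0,0,1]]'; python3 -m jog '[[0,0,0,0,0,0,1],[0,0,0,0,0,0,1],[0,0,0,0,0,0,1]]'
python3 - <<'E'
from h import *
c=snap("wrist"); cv2.imwrite("pics/w1.png",cv2.resize(c["im"],None,fx=1.42,fy=1.42,interpolation=cv2.INTER_CUBIC)[:,:,::-1])
np.save("c1.npy",c,allow_pickle=True)
go(604,84,240,.022)
for t in("testbox","module","module_orange","mat","guard_handle"):
    r=masks(t,"wrist"); print(t,[(round(float(d["conf"]),2),np.round(d["extent"]).tolist(),int(d["pixels"].sum())) for d in r[:3]])
    if t in("testbox","mat") and r:
        P=boxpts(132,340,0,92) if t=="testbox" else boxpts(115,170,0,3)
        print(fit(P,[c],[r[0]["pixels"].astype(float)],[604,131,.02] if t=="testbox" else [433,-27,.03]))
E
```

```text
t: 3.55
ee_pos: [591.4, 62.1, 238.8]
orientation: [3.141, 0.035, 0.0]
ft_force: [0.1, -1.3, 0.1]
width: 88.1
grasp_force: 0.0
t: 3.85
ee_pos: [589.9, 59.5, 238.4]
orientation: [3.141, 0.034, -0.002]
ft_force: [0.3, -0.7, 0.2]
width: 87.9
grasp_force: 0.0
t 3.9 turn [ 0.    0.01 -0.01] shift [ 0.365 -0.613 -0.034] | at [590.   59.2 238.6] w 87.8 F [ 0.5  1.1 -0.9]
testbox [(0.6, [224.0, 178.0, 321.0, 133.0], 38830)]
(array([6.04549881e+02, 1.33318684e+02, 1.90777164e-02]), np.float64(0.03873225775492595))
module [(0.85, [427.0, 184.0, 39.0, 25.0], 822), (0.59, [493.0, 213.0, 37.0, 50.0], 999)]
module_orange [(0.95, [521.0, 220.0, 28.0, 45.0], 760), (0.26, [505.0, 208.0, 110.0, 73.0], 3130)]
mat [(0.69, [343.0, 278.0, 117.0, 51.0], 4191), (0.22, [226.0, 180.0, 316.0, 131.0], 38993)]
(array([ 4.32029361e+02, -2.85669765e+01,  3.10721197e-02]), np.float64(0.5043940539108496))
guard_handle [(0.68, [257.0, 181.0, 167.0, 116.0], 18043)]
```

View pics/w1.png

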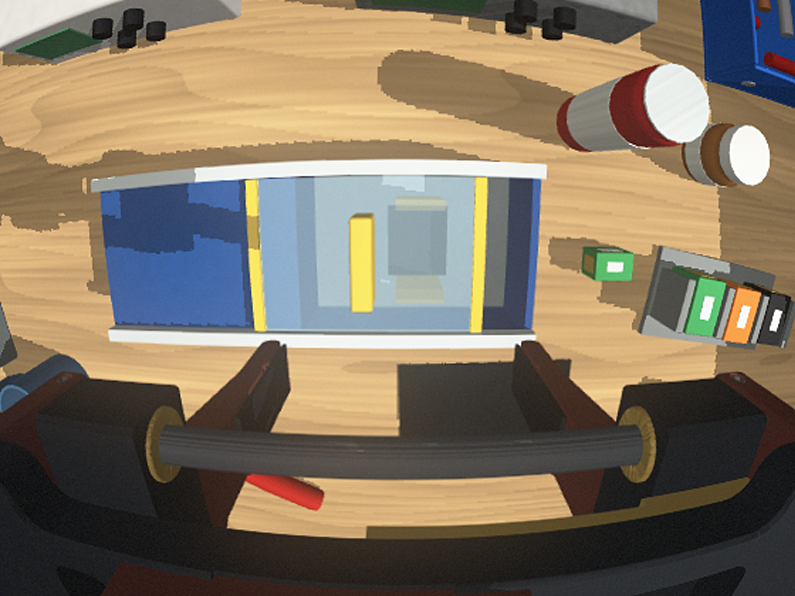

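The wrist view shows the guard handle at (362,262) in the enlarged picture, end strips at x≈254 and 480, and the green module in the rack at (705,305) beyond the small decoy at (607,265).

```bash
python3 - <<'E'
from h import *
c=np.load("c1.npy",allow_pickle=True).item()
hsv=cv2.cvtColor(c["im"],cv2.COLOR_RGB2HSV); y=cv2.inRange(hsv,(20,120,80),(36,255,255)); y[245:]=0
n,l,s,ct=cv2.connectedComponentsWithStats(y)
for k in range(1,n):
    if s[k,4]>100: print(s[k],ct[k],unproj(c,ct[k],88)[0])
k=[k for k in range(1,n) if abs(ct[k,0]-255)<12 and s[k,4]>300][0]
q,f=fit(boxpts(60,14,87,123),[c],[(l==k).astype(float)],[604,84,.02]); print("handle",q,f)
go(q[0],q[1],94,.02)
E
```

```text
[331 125  12 109 913] [336.94852136 178.94961665] [608.69549773   4.87536866  88.        ]
[173 126  14 107 826] [178.9842615  178.79539952] [606.28118743 163.00144821  88.        ]
[ 246  151   18   69 1136] [254.61355634 185.08978873] [600.62489152  85.82329827  88.        ]
handle [ 6.06360901e+02  8.38854589e+01 -1.12436192e-02] 0.1713162806141727
t 4.15 turn [ 0.   -0.    0.01] shift [ 0.408 -0.603  3.622] | at [590.5  59.5 238.9] w 87.5 F [ 0.6  0.2 -0.8]
```

```bash
python3 -m jog '[[0.4,-0.61,0,0,0,0,0.6],[0,0,0.7,0,0,0,0.5],[0,0,0.9,0,0,0,0.5],[0,0,0.9,0,0,0,0.5],[0,0,0.8,0,0,0,0.5],[0,0,0.32,0,0,0,0.4],[0,0,0,0,0,0,0.1],[0,0,0,0,0,0,0],[0,0,0,0,0,0,0],[0,0,0,0,0,0,0],[0,0,0,0,0,0,0]]'
```

```text
t: 5.25
ee_pos: [607.4, 85.1, 95.7]
orientation: [-3.141, -0.034, -0.005]
ft_force: [0.0, -1.6, 6.3]
width: 13.8
grasp_force: 30.0
```

```bash
python3 -m jog '[[0,-0.2,0,0,0,0,0],[0,-0.5,0,0,0,0,0],[0,-0.5,0,0,0,0,0],[0,-0.5,0,0,0,0,0],[0,-0.5,0,0,0,0,0],[0,-0.4,0,0,0,0,0],[0,-0.25,0,0,0,0,0],[0,-0.15,0,0,0,0,0],[0,0,0,0,0,0,0],[0,0,0,0,0,0,0]]'
```

```text
t: 6.25
ee_pos: [605.1, 200.8, 95.6]
orientation: [3.136, 0.035, 0.004]
ft_force: [2.2, -21.5, 9.1]
width: 14.0
grasp_force: 30.0
```

```bash
python3 -m jog '[[0,0.08,0,0,0,0,0],[0,0,0,0,0,0,0]]';  python3 -m jog '[[0,0,0,0,0,0,0.5],[0,0,0,0,0,0,0.5],[0,0,0,0,0,0,0.5],[0,0,0,0,0,0,0.6],[0,0,-0.5,0,0,0,0.6],[0,0.5,-1,0,0,0,1],[0,1,-1,0,0,0,1],[0,1,-0.8,0,0,0,1],[0,1,0,0,0,0,1],[0,0,0,0,0,0,1],[0,0,0,0,0,0,1],[0,0,0,0,0,0,1]]'
python3 - <<'E'
from h import *
c=snap("wrist"); cv2.imwrite("pics/w2.png",cv2.resize(c["im"],None,fx=1.42,fy=1.42,interpolation=cv2.INTER_CUBIC)[:,:,::-1])
np.save("c2.npy",c,allow_pickle=True)
r=masks("testbox","wrist"); print(fit(boxpts(132,340,0,92),[c],[r[0]["pixels"].astype(float)],[604,131,.02]))
hsv=cv2.cvtColor(c["im"],cv2.COLOR_RGB2HSV); y=cv2.inRange(hsv,(20,120,80),(36,255,255)); y[245:]=0
n,l,s,ct=cv2.connectedComponentsWithStats(y)
for k in range(1,n):
    if s[k,4]>100: print(s[k],ct[k],unproj(c,ct[k],88)[0])
go(0,0,0,0)
E
```

```text
t: 6.45
ee_pos: [605.2, 200.7, 95.7]
orientation: [3.141, 0.034, 0.005]
ft_force: [1.4, -5.6, 7.0]
width: 14.4
grasp_force: 30.0
t: 7.65
ee_pos: [606.1, 68.3, 219.8]
orientation: [-3.141, -0.035, 0.002]
ft_force: [0.3, -0.6, -0.1]
width: 88.0
grasp_force: 0.0
(array([6.04615456e+02, 1.34239887e+02, 2.04205221e-02]), np.float64(0.06283838584228418))
[219 143  13 102 905] [225.17569061 193.29392265] [612.19913255 120.99324788  88.        ]
[ 75 150  19  95 627] [ 83.26794258 197.36044657] [606.42507819 279.12495518  88.        ]
[287 157  38   9 275] [304.96363636 161.33090909] [643.58063481  47.52344592  88.        ]
[ 125  173   32   69 1441] [139.64954892 209.99653019] [593.9884017  210.33690758  88.        ]
[287 211  36  23 618] [303.39320388 223.19902913] [584.54732637  46.72951988  88.        ]
t 7.75 turn [-0.    0.01  0.22] shift [-15.156   1.717   5.495] | at [606.2  68.7 219.8] w 87.5 F [-0.1  1.4 -0.2]
```

View pics/w2.png

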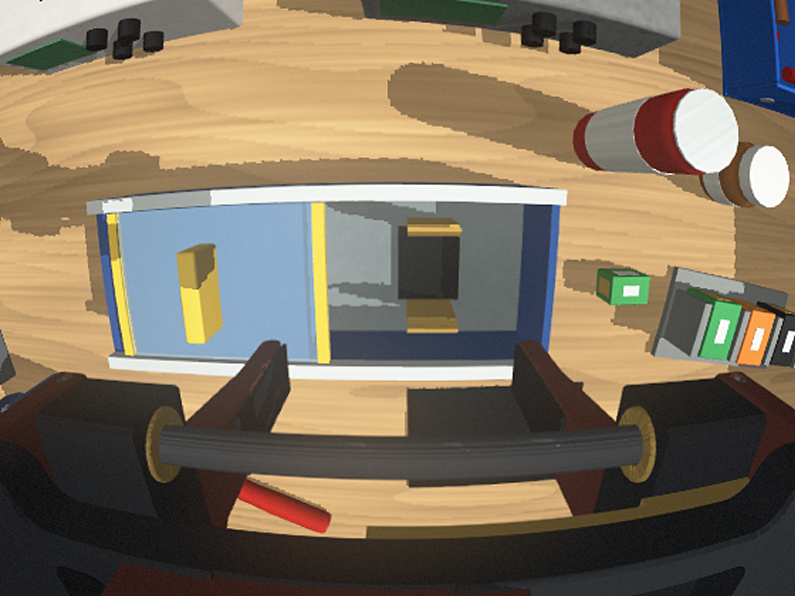

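The guard is fully open, with its strips at x≈115 and 320. The chamber shows the black pad at (429,262) between the posts at (432,228) and (432,318). I'll locate the cradle from the pad and post edges.

```bash
python3 - <<'E'
from h import *
c=np.load("c2.npy",allow_pickle=True).item()
im=c["im"]
cv2.imwrite("pics/w2c.png",cv2.resize(im[145:245,265:345],None,fx=7,fy=6,interpolation=cv2.INTER_CUBIC)[:,:,::-1])
# overlay prediction for candidate cradles
for q in([606,45.5,.02],[606,50,.02]):
    for nm,P in(("pad",boxpts(60,50,12,12,n=2)),("postTop",np.array([[s*x,t*18,74] for s in(-1,1) for t in(-1,1) for x in(30,33)]))):
        uv=proj(c,place(P,*q)); print(q,nm,np.round((uv-[265,145])*[7,6]).tolist())
# box side-wall end edges
E
```

```text
[606, 45.5, 0.02] pad [[395.0, 393.0], [395.0, 393.0], [101.0, 393.0], [101.0, 393.0], [406.0, 92.0], [406.0, 92.0], [101.0, 89.0], [101.0, 89.0]]
[606, 45.5, 0.02] postTop [[397.0, 492.0], [397.0, 509.0], [147.0, 492.0], [147.0, 509.0], [411.0, 136.0], [412.0, 118.0], [149.0, 134.0], [149.0, 116.0]]
[606, 50, 0.02] pad [[369.0, 393.0], [369.0, 393.0], [74.0, 392.0], [74.0, 392.0], [378.0, 91.0], [378.0, 91.0], [73.0, 89.0], [73.0, 89.0]]
[606, 50, 0.02] postTop [[366.0, 492.0], [366.0, 509.0], [115.0, 492.0], [115.0, 509.0], [379.0, 135.0], [379.0, 117.0], [116.0, 134.0], [116.0, 115.0]]
```

View pics/w2c.png

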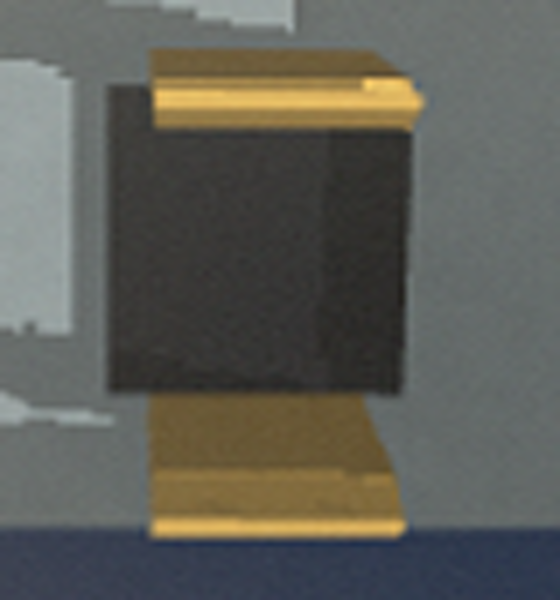

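```bash
python3 -m jog '[[0,0,0,0,0,-0.98,1],[0,0,0,0,0,-0.98,1],[0,0,0,0,0,-0.98,1],[0,0,0,0,0,-0.98,1],[0,0,0,0,0,-0.98,1],[0,0,0,0,0,-0.98,1],[0,0,0,0,0,-0.98,1],[0,0,0,0,0,-0.98,1],[0,0,0,0,0,-0.98,1],[0,0,0,0,0,-0.98,1],[0,0,0,0,0,-0.98,1],[0,0,0,0,0,-0.98,1],[0,0,0,0,0,-0.98,1],[0,0,0,0,0,-0.98,1]]'; python3 -c "
from h import *
go(561,-222,200,1.46)"
```

```text
t: 9.15
ee_pos: [606.3, 68.7, 219.9]
orientation: [-2.336, -2.1, 0.001]
ft_force: [-1.1, -0.0, -0.3]
width: 87.5
grasp_force: 0.0
t 9.15 turn [-0.01  0.    0.04] shift [-7.348 -0.323  0.497] | at [606.3  68.7 219.9] w 87.5 F [-1.1 -0.  -0.3]
```

```bash
python3 -m jog '[[-0.8,-0.035,0,0,0,0,1],[-0.95,-0.04,0,0,0,0,1],[-0.95,-0.04,0,0,0,0,1],[-0.95,-0.04,0,0,0,0,1],[-0.95,-0.04,0.1,0,0,0,1],[-0.95,-0.04,0.1,0,0,0,1],[-0.95,-0.04,0.1,0,0,0,1],[-0.85,-0.04,0.2,0,0,0,1],[0,0,0,0,0,0,1],[0,0,0,0,0,0,1],[0,0,0,0,0,0,1]]'
python3 - <<'E'
from h import *
c=snap("wrist"); np.save("c3.npy",c,allow_pickle=True)
m=boxpts(54,36,8,56)
im=c["im"].copy()
for t,x in[("module",[561,-222]),("module_orange",[556,-274]),("rack",None)]:
    for d in masks(t,"wrist")[:2]:
        print(t,round(d["conf"],2),np.round(d["extent"]))
        if x:
            q,f=fit(m,[c],[d["pixels"].astype(float)],x+[-.11]); print(q,f)
            if f<.4: cv2.polylines(im,[np.int32(cv2.convexHull(proj(c,place(m,*q)).astype(np.float32)))],True,(255,0,0))
cv2.imwrite("pics/w3.png",cv2.resize(im,None,fx=1.42,fy=1.42,interpolation=cv2.INTER_CUBIC)[:,:,::-1])
go(561.5,-222,19,1.46)
E
```

```text
t: 10.25
ee_pos: [561.5, -221.9, 200.4]
orientation: [-2.341, -2.095, -0.0]
ft_force: [-0.7, 1.1, 0.0]
width: 87.6
grasp_force: 0.0
module 0.93 [178. 214.  43.  44.]
[ 5.61e+02 -2.22e+02 -1.10e-01] 1.0
module 0.85 [285. 197.  57.  41.]
[ 5.64486859e+02 -2.23071756e+02 -9.47698411e-02] 0.12375316885976806
module_orange 0.61 [281. 246.  52.  36.]
[ 5.56461072e+02 -2.75354777e+02 -7.51457676e-02] 0.2523150529494951
rack 0.75 [282. 228.  84. 137.]
rack 0.64 [448.  52. 120.  81.]
t 10.45 turn [ 0. -0.  0.] shift [ 3.000e-03 -0.000e+00  4.542e+00] | at [ 561.5 -222.1  200.7] w 87.8 F [ 0.2  0.5 -0.4]
```

View pics/w3.png

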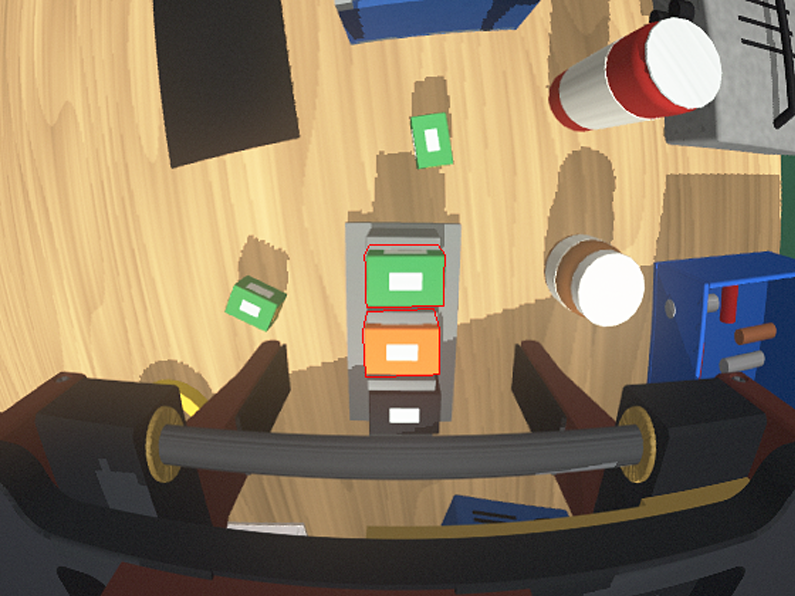

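The picture shows the green module at (404,280), between the open fingers' planes and outlined correctly, with orange at (402,345) and black at (404,410). Descending now to grip it across its length.

```bash
python3 -m jog '[[-0.01,0.05,0.8,0,0,-0.05,1],[0,0,1,0,0,0,1],[0,0,1,0,0,0,1],[0,0,0.9,0,0,0,1],[0,0,0.5,0,0,0,1],[0,0,0.34,0,0,0,1],[0,0,0,0,0,0,1],[0,0,0,0,0,0,0.5],[0,0,0,0,0,0,0],[0,0,0,0,0,0,0],[0,0,0,0,0,0,0],[0,0,0,0,0,0,0]]'
```

```text
t: 11.65
ee_pos: [563.7, -224.1, 19.7]
orientation: [2.336, 2.098, 0.001]
ft_force: [0.2, -0.1, 4.2]
width: 53.5
grasp_force: 30.0
```

```bash
python3 -m jog '[[0,0,-0.15,0,0,0,0],[0,0,-0.3,0,0,0,0],[0,0,-0.5,0,0,0,0],[0,0,-0.6,0,0,0,0],[0,0,-0.6,0,0,0,0],[0,0,-0.5,0,0,0,0],[0,0,-0.2,0,0,0,0],[0,0,0,0,0,-0.55,0],[0,0,0,0,0,-0.6,0],[0,0,0,0,0,0,0]]'; python3 -c "
from h import *
go(433,-27,17,1.592)"
```

```text
t: 12.65
ee_pos: [562.6, -223.7, 132.7]
orientation: [-2.205, -2.236, 0.0]
ft_force: [0.1, 0.3, -1.3]
width: 54.1
grasp_force: 30.0
t 12.65 turn [-0.01 -0.   -0.07] shift [ 4.986 -3.136  2.894] | at [ 562.6 -223.7  132.7] w 54.1 F [ 0.1  0.3 -1.3]
```

```bash
python3 -m jog '[[0.4,-0.25,0,0,0,-0.07,0],[0.7,-0.44,0,0,0,0,0],[0.75,-0.47,0,0,0,0,0],[0.75,-0.47,0,0,0,0,0],[0.75,-0.47,0,0,0,0,0],[0.75,-0.47,0,0,0,0,0],[0.6,-0.38,0,0,0,0,0],[0.28,-0.18,0.2,0,0,0,0],[0,0,0.6,0,0,0,0],[0,0,0.7,0,0,0,0],[0,0,0.6,0,0,0,0],[0,0,0.4,0,0,0,0],[0,0,0.25,0,0,0,0],[0,0,0.1,0,0,0,0],[0,0,0,0,0,0,0],[0,0,0,0,0,0,0]]'; python3 -m jog '[[0,0,0.03,0,0,0,0],[0,0,0.02,0,0,0,0],[0,0,0,0,0,0,0]]'
```

```text
t: 14.25
ee_pos: [434.4, -27.4, 19.3]
orientation: [2.198, 2.244, 0.001]
ft_force: [-0.5, 0.2, -2.3]
width: 53.8
grasp_force: 30.0
t: 14.55
ee_pos: [434.1, -27.3, 17.2]
orientation: [2.198, 2.244, 0.001]
ft_force: [0.4, -0.5, -1.8]
width: 53.9
grasp_force: 30.0
```

```bash
python3 -m jog '[[0,0,0.025,0,0,0,0],[0,0,0.02,0,0,0,0],[0,0,0,0,0,0,0]]'; python3 -m jog '[[0,0,0.015,0,0,0,0],[0,0,0.01,0,0,0,0],[0,0,0,0,0,0,0]]'
```

```text
t: 14.85
ee_pos: [433.7, -27.2, 15.0]
orientation: [-2.198, -2.244, 0.0]
ft_force: [1.0, -1.1, -2.9]
width: 54.1
grasp_force: 30.0
t: 15.15
ee_pos: [433.8, -27.3, 14.6]
orientation: [2.198, 2.244, 0.0]
ft_force: [-2.9, -0.3, 9.6]
width: 53.8
grasp_force: 30.0
```

```bash
python3 -m jog '[[0,0,0,0,0,0,0.7],[0,0,0,0,0,0,1],[0,0,0,0,0,0,1],[0,0,0,0,0,0,1],[0,0,-0.3,0,0,0,1],[0,0,-0.8,0,0,0,1],[0,0,-1,0,0,0,1],[0,0,-0.6,0,0,0,1],[0,0,0,0,0,0,1],[0,0,0,0,0,0,1]]'; python3 -m jog '[[0,0,0,0,0,1,1],[0,0,0,0,0,1,1],[0,0,0,0,0,1,1],[0,0,0,0,0,1,1],[0,0,0,0,0,1,1],[0,0,0,0,0,1,1],[0,0,0,0,0,1,1],[0,0,0,0,0,1,1],[0,0,0,0,0,1,1],[0,0,0,0,0,1,1],[0,0,0,0,0,1,1],[0,0,0,0,0,1,1],[0,0,0,0,0,1,1],[0,0,0,0,0,1,1],[0,0,0,0,0,1,1],[0,0,0,0,0,0,1],[0,0,0,0,0,0,1]]'
python3 - <<'E'
from h import *
c=snap("wrist"); go(433.8,-27.3,14.6,.02)
for d in masks("module","wrist")[:3]:
    q,f=fit(boxpts(54,36,3,51),[c],[d["pixels"].astype(float)],[433.8,-27.3,.02]); print(d["conf"],np.round(d["extent"]),q,f)
cv2.imwrite("pics/w4.png",c["im"][:,:,::-1])
E
```

```text
t: 16.15
ee_pos: [434.1, -27.3, 122.8]
orientation: [2.197, 2.243, 0.002]
ft_force: [-1.1, -0.2, 0.2]
width: 87.9
grasp_force: 0.0
t: 17.85
ee_pos: [433.1, -27.2, 121.2]
orientation: [-3.141, -0.037, 0.003]
ft_force: [0.7, 0.0, 0.2]
width: 88.0
grasp_force: 0.0
t 17.9 turn [-0.    0.02  0.03] shift [1.400e-02 2.000e-03 2.669e+00] | at [433.3 -27.2 121.4] w 87.7 F [0.7 0.5 0.3]
0.95 [406.  28.  56.  40.] [ 4.338e+02 -2.730e+01  2.000e-02] 1.0
0.85 [276. 214.  49.  78.] [ 4.32987944e+02 -2.49273391e+01  3.25822021e-02] 0.07138241860241812
0.72 [492. 204.  51.  49.] [ 4.338e+02 -2.730e+01  2.000e-02] 1.0
```

View pics/w4.png

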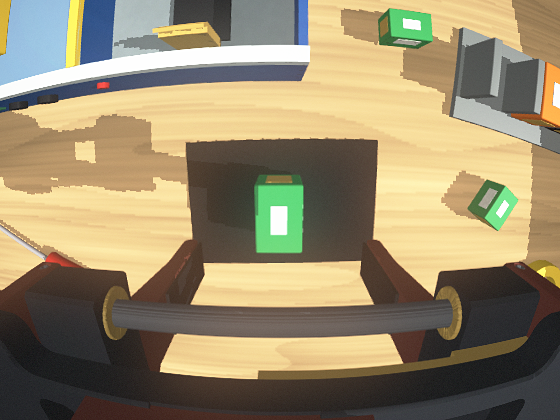

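The module stands upright on the mat at (279,214), with its long sides facing the fingers. Regrasping across its 36 mm width.

```bash
python3 -m jog '[[0.015,-0.02,0.8,0,0.02,0.03,1],[0,0,0.9,0,0,0,1],[0,0,0.6,0,0,0,1],[0,0,0.3,0,0,0,1],[0,0,0.06,0,0,0,1],[0,0,0,0,0,0,0.5],[0,0,0,0,0,0,0],[0,0,0,0,0,0,0],[0,0,0,0,0,0,0],[0,0,0,0,0,0,0],[0,0,0,0,0,0,0]]'; python3 -m jog '[[0,0,-0.15,0,0,0,0],[0,0,-0.4,0,0,0,0],[0,0,-0.7,0,0,0,0],[0,0,-0.9,0,0,0,0],[0,0,-0.8,0,0,0,0],[0,0,-0.5,0,0,0,0],[0,0,-0.2,0,0,0,0],[0,0,0,0,0,0,0],[0,0,0,0,0,0,0]]'; python3 -c "
from h import *
go(606.4,45.5,90,.02)"
```

```text
t: 19.05
ee_pos: [434.8, -26.5, 16.0]
orientation: [3.141, 0.028, 0.004]
ft_force: [0.5, 0.0, -0.9]
width: 43.4
grasp_force: 0.0
t: 19.95
ee_pos: [433.6, -26.4, 160.9]
orientation: [-3.141, -0.028, -0.001]
ft_force: [-0.4, -0.1, -1.2]
width: 35.8
grasp_force: 30.0
t 19.95 turn [-0.   -0.01 -0.02] shift [ 4.356 -1.711  1.772] | at [433.6 -26.4 160.9] w 35.8 F [-0.4 -0.1 -1.2]
```

```bash
python3 -m jog '[[0.4,-0.16,0,0,0,0,0],[0.7,-0.27,0,0,0,0,0],[0.8,-0.31,0,0,0,0,0],[0.8,-0.31,0,0,0,0,0],[0.8,-0.31,0,0,0,0,0],[0.56,-0.22,0,0,0,0,0],[0.3,-0.13,0,0,0,-0.02,0],[0,0,0,0,0,0,0],[0,0,0,0,0,0,0],[0,0,0,0,0,0,0]]'
python3 - <<'E'
from h import *
c=snap("wrist"); go(606.4,45.5,90,.02); np.save("c5.npy",c,allow_pickle=True)
im=c["im"].copy(); p=ctrl.get_obs()["ee_pos"]
for d in masks("module","wrist")[:3]:
    if abs(d["extent"][0]-280)<40:
        for h in (10,12,14,16,18,20,22):
            q,f=fit(boxpts(54,36,p[2]-h,p[2]-h+48),[c],[d["pixels"].astype(float)],[p[0],p[1],.02]); print(h,d["conf"],np.round(d["extent"]),np.round(q-[p[0],p[1],0],3),f)
P=boxpts(60,50,12,12,n=2); cv2.polylines(im,[np.int32(cv2.convexHull(proj(c,place(P,606.6,44.4,.02)).astype(np.float32)))],True,(255,0,0))
cv2.imwrite("pics/w5.png",cv2.resize(im,None,fx=1.42,fy=1.42,interpolation=cv2.INTER_CUBIC)[:,:,::-1])
E
```

```text
t: 20.95
ee_pos: [605.9, 44.5, 161.5]
orientation: [3.141, 0.03, 0.0]
ft_force: [-0.0, -0.4, -1.5]
width: 35.8
grasp_force: 30.0
t 21.0 turn [ 0.   -0.01 -0.01] shift [ 0.006 -0.025  1.795] | at [606.2  44.5 161.8] w 35.5 F [-0.8 -0.2 -2.2]
10 0.61 [282. 257.  79.  99.] [-0.093  0.187 -0.002] 0.3087946158235615
12 0.61 [282. 257.  79.  99.] [-0.537  0.441 -0.007] 0.2901535284872031
14 0.61 [282. 257.  79.  99.] [-1.143  0.    -0.005] 0.2719608313372842
16 0.61 [282. 257.  79.  99.] [-1.653 -0.048 -0.005] 0.2530727996241431
18 0.61 [282. 257.  79.  99.] [-1.82  -0.501  0.021] 0.2351475958089072
20 0.61 [282. 257.  79.  99.] [-2.363 -0.256  0.008] 0.2171501943034937
22 0.61 [282. 257.  79.  99.] [-2.739 -0.304  0.013] 0.20534508726388712
```

View pics/w5.png

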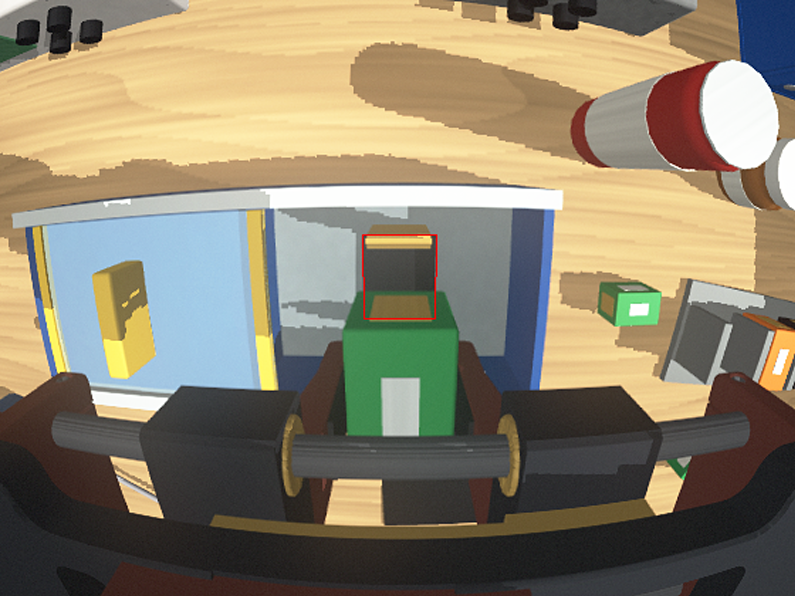

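The held module at (400,360) overlaps the cradle outline in front of the far post; the gripper bar hides its rear. I'll fit only the visible rows, with the grip height free.

```bash
python3 - <<'E'
from h import *
c=np.load("c5.npy",allow_pickle=True).item(); p=np.array([606.2,44.5,161.8])
d=[d for d in masks("module","wrist") if abs(d["extent"][0]-280)<40][0]
hsv=cv2.cvtColor(c["im"],cv2.COLOR_RGB2HSV); g=cv2.inRange(hsv,(50,90,30),(85,255,255))
n,l,s,ct=cv2.connectedComponentsWithStats(g); print([(s[k].tolist()) for k in range(1,n) if s[k,4]>300])
k=l[240,255]; print("green k",k)
hull=np.zeros((420,560),np.uint8); pts=np.argwhere((l==k))[:,::-1]; cv2.fillConvexPoly(hull,cv2.convexHull(pts.astype(np.int32)),1)
for nm,m in(("net",d["pixels"]),("green",hull)):
    m=m.astype(float).copy(); m[295:]=0
    def cost(q):
        P=place(boxpts(54,36,p[2]-q[2],p[2]-q[2]+48),p[0]+q[0],p[1]+q[1],.018)
        im=np.zeros((420,560),np.uint8); cv2.fillConvexPoly(im,np.round(cv2.convexHull(proj(c,P).astype(np.float32))*16).astype(np.int32),255,cv2.LINE_AA,4)
        a=im/255.; a[295:]=0; return 1-np.minimum(a,m).sum()/np.maximum(a,m).sum()
    r=minimize(cost,[0,0,15],method="Nelder-Mead",options=dict(initial_simplex=[[0,0,15],[5,0,15],[0,5,15],[0,0,22]],xatol=.02,fatol=1e-5)); print(nm,r.x,r.fun,[round(cost([x,.0,h]),4) for x,h in((0,12),(-1,12),(-1,15),(-1,18),(0,15))])
# rows of far-end edges vs prediction
for h in(12,15,18): print(h,np.round(proj(c,place([[27,-18,p[2]-h],[27,18,p[2]-h],[27,-18,p[2]-h+48],[27,18,p[2]-h+48]],p[0],p[1],.018)),1).tolist())
col=g[:,270]; print("green rows at col 270",np.where(col[180:300])[0][[0,-1]]+180, "row205..", [ (r,np.where(l[r]==k)[0][[0,-1]].tolist()) for r in(207,210,215,225,232,240,260)])
E
```

```text
[[421, 199, 45, 31, 829], [241, 205, 82, 102, 5910]]
green k 6
net [-3.43632382 -0.41291286 20.94863697] 0.013356989103791572 [np.float64(0.0767), np.float64(0.0636), np.float64(0.0529), np.float64(0.0511), np.float64(0.0736)]
green [-2.55425935 -0.35215924 19.89243774] 0.01287053999728427 [np.float64(0.0645), np.float64(0.0581), np.float64(0.0406), np.float64(0.0416), np.float64(0.0615)]
12 [[313.5, 204.6], [248.8, 204.5], [324.5, 233.3], [237.7, 233.3]]
15 [[313.0, 203.2], [249.3, 203.2], [323.6, 231.0], [238.6, 230.9]]
18 [[312.5, 202.0], [249.8, 201.9], [322.7, 228.7], [239.5, 228.7]]
green rows at col 270 [206 265] row205.. [(207, [252, 313]), (210, [250, 314]), (215, [248, 316]), (225, [245, 319]), (232, [242, 322]), (240, [241, 322]), (260, [242, 321])]
```

```bash
python3 -m jog '[[0.06,-0.02,0.2,0,0,0,0],[0,0,0.5,0,0,0,0],[0,0,0.5,0,0,0,0],[0,0,0.3,0,0,0,0],[0,0,0.15,0,0,0,0],[0,0,0,0,0,0,0],[0,0,0,0,0,0,0]]'; python3 -m jog '[[0,0,0.15,0,0,0,0],[0,0,0.2,0,0,0,0],[0,0,0.2,0,0,0,0],[0,0,0.2,0,0,0,0],[0,0,0.1,0,0,0,0],[0,0,0,0,0,0,0]]'
```

```text
t: 21.8
ee_pos: [610.4, 45.9, 96.5]
orientation: [-3.141, -0.031, -0.005]
ft_force: [-0.5, -0.6, -1.8]
width: 35.7
grasp_force: 30.0
t: 22.4
ee_pos: [609.5, 45.8, 61.0]
orientation: [3.141, 0.031, 0.001]
ft_force: [0.2, -0.4, -2.0]
width: 36.2
grasp_force: 30.0
```

```bash
python3 -m jog '[[-0.015,0.01,0.1,0,0,0,0],[0,0,0.15,0,0,0,0],[0,0,0.15,0,0,0,0],[0,0,0.05,0,0,0,0],[0,0,0,0,0,0,0],[0,0,0,0,0,0,0]]'; python3 -c "
from h import *
go(608.7,45.3,32,.02)"
```

```text
t: 23.0
ee_pos: [609.6, 45.5, 44.0]
orientation: [-3.141, -0.031, -0.003]
ft_force: [0.9, 0.8, -3.0]
width: 35.7
grasp_force: 30.0
t 23.0 turn [-0.   -0.02 -0.  ] shift [-0.022  0.003  0.301] | at [609.6  45.5  44. ] w 35.7 F [ 0.9  0.8 -3. ]
```

```bash
python3 -m jog '[[-0.01,0,0.1,0,0,0,0],[0,0,0.1,0,0,0,0],[0,0,0,0,0,0,0],[0,0,0,0,0,0,0]]'; for i in 1; do python3 -m jog '[[0.025,0,0,0,0,0,0],[0,0,0,0,0,0,0]]';python3 -m jog '[[0.025,0,0,0,0,0,0],[0,0,0,0,0,0,0]]'; done
```

```text
t: 23.4
ee_pos: [609.0, 45.4, 35.8]
orientation: [-3.141, -0.031, -0.003]
ft_force: [0.6, -0.5, -1.6]
width: 36.1
grasp_force: 30.0
t: 23.6
ee_pos: [610.1, 45.5, 36.1]
orientation: [-3.141, -0.031, -0.003]
ft_force: [-1.0, -0.4, -1.5]
width: 35.8
grasp_force: 30.0
t: 23.8
ee_pos: [610.1, 45.4, 35.9]
orientation: [3.141, 0.031, 0.0]
ft_force: [-3.1, 0.2, 1.5]
width: 36.1
grasp_force: 30.0
```

```bash
python3 -m jog '[[0.02,0,0,0,0,0,0],[0,0,0,0,0,0,0],[0,0,0,0,0,0,0]]'; python3 -m jog '[[-0.075,0,0,0,0,0,0],[-0.03,0,0,0,0,0,0],[0,0,0,0,0,0,0],[0,0,0,0,0,0,0]]';python3 -m jog '[[-0.03,0,0,0,0,0,0],[0,0,0,0,0,0,0],[0,0,0,0,0,0,0]]';python3 -m jog '[[-0.03,0,0,0,0,0,0],[0,0,0,0,0,0,0],[0,0,0,0,0,0,0]]'
```

```text
t: 24.1
ee_pos: [610.2, 45.5, 35.7]
orientation: [3.141, 0.031, -0.002]
ft_force: [-6.1, -0.4, 1.3]
width: 36.0
grasp_force: 30.0
t: 24.5
ee_pos: [608.2, 45.4, 36.2]
orientation: [-3.141, -0.031, -0.005]
ft_force: [-0.3, -0.0, -2.0]
width: 35.6
grasp_force: 30.0
t: 24.8
ee_pos: [606.5, 45.4, 36.1]
orientation: [-3.141, -0.031, -0.003]
ft_force: [0.3, 0.6, -2.1]
width: 35.7
grasp_force: 30.0
t: 25.1
ee_pos: [605.3, 45.4, 36.0]
orientation: [-3.141, -0.031, -0.003]
ft_force: [0.4, 0.3, -1.9]
width: 35.8
grasp_force: 30.0
```

```bash
python3 -m jog '[[-0.03,0,0,0,0,0,0],[0,0,0,0,0,0,0],[0,0,0,0,0,0,0]]';python3 -m jog '[[-0.025,0,0,0,0,0,0],[0,0,0,0,0,0,0],[0,0,0,0,0,0,0]]'
```

```text
t: 25.4
ee_pos: [604.7, 45.4, 36.2]
orientation: [-3.141, -0.031, -0.005]
ft_force: [2.5, 0.1, -3.1]
width: 35.8
grasp_force: 30.0
t: 25.7
ee_pos: [604.7, 45.4, 36.4]
orientation: [-3.141, -0.031, -0.009]
ft_force: [5.3, -0.3, -5.3]
width: 35.7
grasp_force: 30.0
```

```bash
python3 -m jog '[[0.11,0,0,0,0,0,0],[0,0,0,0,0,0,0],[0,0,0.03,0,0,0,0],[0,0,0,0,0,0,0]]';python3 -m jog '[[0,0,0.025,0,0,0,0],[0,0,0,0,0,0,0],[0,0,0,0,0,0,0]]';python3 -m jog '[[0,0,0.02,0,0,0,0],[0,0,0,0,0,0,0],[0,0,0,0,0,0,0]]'
```

```text
t: 26.1
ee_pos: [606.8, 45.4, 34.5]
orientation: [3.141, 0.031, 0.001]
ft_force: [0.7, -0.0, -2.7]
width: 35.8
grasp_force: 30.0
t: 26.4
ee_pos: [607.4, 45.4, 33.8]
orientation: [-3.141, -0.031, -0.003]
ft_force: [-0.2, 0.6, -2.4]
width: 35.8
grasp_force: 30.0
t: 26.7
ee_pos: [607.5, 45.4, 33.0]
orientation: [-3.141, -0.031, -0.003]
ft_force: [0.4, -0.9, -1.5]
width: 35.9
grasp_force: 30.0
```

```bash
python3 -m jog '[[0,0,0.02,0,0,0,0],[0,0,0,0,0,0,0],[0,0,0,0,0,0,0]]';python3 -m jog '[[0,0,0.02,0,0,0,0],[0,0,0,0,0,0,0],[0,0,0,0,0,0,0]]';python3 -m jog '[[0,0,0.02,0,0,0,0],[0,0,0,0,0,0,0],[0,0,0,0,0,0,0]]'
```

```text
t: 27.0
ee_pos: [607.5, 45.4, 32.2]
orientation: [-3.141, -0.031, -0.003]
ft_force: [-0.1, -0.5, -2.3]
width: 35.6
grasp_force: 30.0
t: 27.3
ee_pos: [607.5, 45.4, 31.4]
orientation: [-3.141, -0.031, -0.003]
ft_force: [0.8, -0.2, -1.6]
width: 35.9
grasp_force: 30.0
t: 27.6
ee_pos: [607.5, 45.4, 30.6]
orientation: [-3.141, -0.031, -0.003]
ft_force: [-0.6, -0.4, -2.2]
width: 35.9
grasp_force: 30.0
```

```bash
python3 -m jog '[[0,0,0.015,0,0,0,0],[0,0,0,0,0,0,0],[0,0,0,0,0,0,0]]';python3 -m jog '[[0,0,0.015,0,0,0,0],[0,0,0,0,0,0,0],[0,0,0,0,0,0,0]]';python3 -m jog '[[0,0,0.015,0,0,0,0],[0,0,0,0,0,0,0],[0,0,0,0,0,0,0]]'
```

```text
t: 27.9
ee_pos: [607.5, 45.4, 30.0]
orientation: [-3.141, -0.031, -0.003]
ft_force: [0.4, 1.2, -2.4]
width: 36.0
grasp_force: 30.0
t: 28.2
ee_pos: [607.6, 45.4, 29.7]
orientation: [-3.141, -0.031, -0.004]
ft_force: [-0.4, -0.6, 2.8]
width: 36.0
grasp_force: 30.0
t: 28.5
ee_pos: [607.7, 45.4, 29.6]
orientation: [-3.141, -0.031, -0.004]
ft_force: [-1.9, 0.2, 8.1]
width: 35.7
grasp_force: 30.0
```

```bash
python3 -m jog '[[0,0,-0.01,0,0,0,0.7],[0,0,0,0,0,0,0.7],[0,0,0,0,0,0,0.7],[0,0,0,0,0,0,0.7],[0,0,-0.3,0,0,0,0.7],[0,0,-0.7,0,0,0,0.7],[0,0,-0.9,0,0,0,0.7],[0,0,-0.9,0,0,0,0.7],[0,0,-0.8,0,0,0,0.7],[0,-0.5,-0.4,0,0,0,0.7],[0,-0.8,0,0,0,0,0.7],[0,-0.6,0,0,0,0,0.7],[0,0,0,0,0,0,0.7],[0,0,0,0,0,0,0.7]]'
python3 - <<'E'
from h import *
c=snap("wrist"); go(604.4,200.5,94,.02)
for d in masks("module","wrist")[:4]:
    q,f=fit(boxpts(54,36,12,60),[c],[d["pixels"].astype(float)],[607,45,.02]); print(round(d["conf"],2),np.round(d["extent"]),q,f)
hsv=cv2.cvtColor(c["im"],cv2.COLOR_RGB2HSV); y=cv2.inRange(hsv,(20,120,80),(36,255,255)); y[245:]=0
n,l,s,ct=cv2.connectedComponentsWithStats(y)
for k in range(1,n):
    if s[k,4]>100: print(s[k],ct[k],unproj(c,ct[k],88)[0])
r=optics.masks_of("testbox","wrist")
cv2.imwrite("pics/w6.png",cv2.resize(c["im"],None,fx=1.42,fy=1.42,interpolation=cv2.INTER_CUBIC)[:,:,::-1])
E
```

```text
t: 29.9
ee_pos: [605.6, 121.5, 189.7]
orientation: [3.141, 0.033, 0.004]
ft_force: [0.3, -0.5, 0.4]
width: 61.0
grasp_force: 0.0
t 29.95 turn [ 0.   -0.02  0.  ] shift [ 0.011 -1.989  2.389] | at [605.6 121.  189.6] w 61.6 F [ 0.2 -0.   0. ]
0.81 [358. 200.  44.  60.] [6.06594848e+02 4.44462049e+01 6.67473621e-02] 0.1486527985657886
0.65 [485. 207.  37.  26.] [6.07e+02 4.50e+01 2.00e-02] 1.0
[278 145   9 100 900] [282.  194.5] [618.61440155 121.08220253  88.        ]
[102 151  19  94 742] [110.12398922 197.83827493] [613.57925871 279.39929313  88.        ]
[346 163  42  10 319] [366.94984326 167.62695925] [643.51253538  50.3401543   88.        ]
[ 169  181   31   64 1406] [182.86201991 217.04480797] [597.03956628 207.50149044  88.        ]
[335 220  47  25 461] [360.07375271 236.24078091] [582.63546125  51.3743864   88.        ]
```

View pics/w6.png

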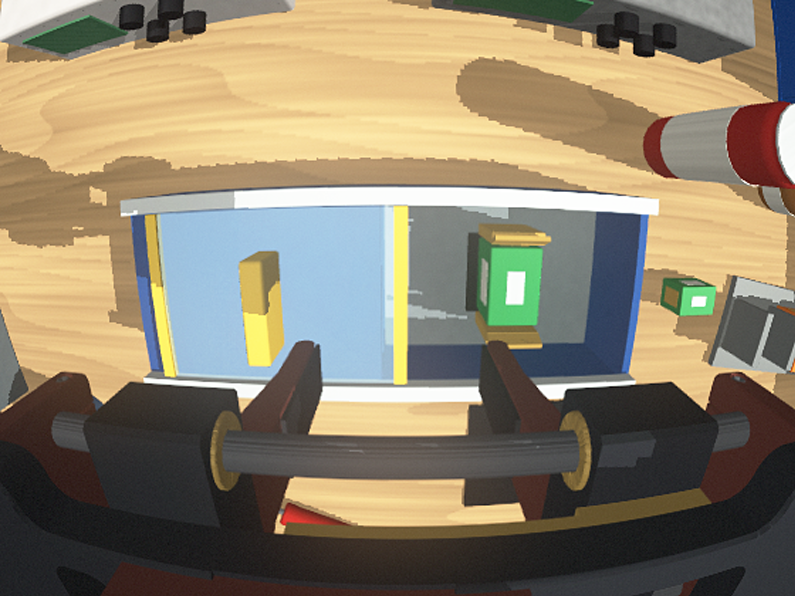

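The module stands upright between the posts at (512,285), and the guard is still fully open with its handle at (262,308). Now I'll take the handle and shut the guard.

```bash
python3 -m jog '[[0,-0.6,0,0,0,0,0.5],[0,-0.8,0,0,0,0,0.5],[0,-0.59,0.3,0,0,0,0.5],[0,0,0.8,0,0,0,0.5],[0,0,0.7,0,0,0,0.5],[0,0,0.4,0,0,0,0.5],[0,0,0.15,0,0,0,0.4],[0,0,0,0,0,0,0.1],[0,0,0,0,0,0,0],[0,0,0,0,0,0,0],[0,0,0,0,0,0,0],[0,0,0,0,0,0,0],[0,0,0,0,0,0,0]]'; python3 -c "
from h import *
go(607.4,45.6,94,.02)"
```

```text
t: 31.35
ee_pos: [605.3, 200.7, 96.6]
orientation: [3.141, 0.031, 0.007]
ft_force: [0.1, -4.4, 6.2]
width: 13.5
grasp_force: 30.0
t 31.35 turn [ 0.   -0.04 -0.  ] shift [-0.024  3.877  0.065] | at [605.3 200.7  96.6] w 13.5 F [ 0.1 -4.4  6.2]
```

```bash
python3 -m jog '[[0,0.2,0,0,0,0,0],[0,0.45,0,0,0,0,0],[0,0.5,0,0,0,0,0],[0,0.5,0,0,0,0,0],[0,0.5,0,0,0,0,0],[0,0.5,0,0,0,0,0],[0,0.5,0,0,0,0,0],[0,0.35,0,0,0,0,0],[0,0.2,0,0,0,0,0],[0,0.1,0,0,0,0,0],[0,0,0,0,0,0,0],[0,0,0,0,0,0,0]]';python3 -m jog '[[0,0.05,0,0,0,0,0],[0,0.03,0,0,0,0,0],[0,0,0,0,0,0,0],[0,0,0,0,0,0,0]]'
```

```text
t: 32.55
ee_pos: [608.2, 48.7, 96.6]
orientation: [-3.141, -0.031, -0.007]
ft_force: [-1.7, -1.6, 7.2]
width: 13.9
grasp_force: 30.0
t: 32.95
ee_pos: [608.2, 46.0, 96.6]
orientation: [-3.141, -0.031, -0.007]
ft_force: [-0.9, -0.5, 7.4]
width: 13.6
grasp_force: 30.0
```

```bash
python3 -m jog '[[0,0.04,0,0,0,0,0],[0,0,0,0,0,0,0],[0,0,0,0,0,0,0]]';python3 -m jog '[[0,0.03,0,0,0,0,0],[0,0,0,0,0,0,0],[0,0,0,0,0,0,0]]';python3 -m jog '[[0,0.03,0,0,0,0,0],[0,0,0,0,0,0,0],[0,0,0,0,0,0,0]]'
```

```text
t: 33.25
ee_pos: [608.2, 45.6, 96.6]
orientation: [-3.139, -0.031, -0.007]
ft_force: [-1.0, 6.5, 6.4]
width: 13.6
grasp_force: 30.0
t: 33.55
ee_pos: [608.2, 45.6, 96.6]
orientation: [-3.138, -0.03, -0.007]
ft_force: [-1.1, 12.4, 6.5]
width: 14.4
grasp_force: 30.0
t: 33.85
ee_pos: [608.2, 45.6, 96.6]
orientation: [-3.137, -0.03, -0.007]
ft_force: [-1.3, 17.5, 6.5]
width: 13.7
grasp_force: 30.0
```

```bash
python3 -m jog '[[0,-0.06,0,0,0,0,0],[0,0,0,0,0,0,0],[0,0,0,0,0,0,0.5],[0,0,0,0,0,0,0.5],[0,0,0,0,0,0,0.5],[0,0,0,0,0,0,0.6],[0,0,0,0,0,0,0.6],[0,0,-0.4,0,0,0,0.6],[0,0,-0.8,0,0,0,0.6],[0,0,-0.9,0,0,0,0.6],[0,0,-0.9,0,0,0,0.6],[0,0,-0.4,0,0,0,0.6],[0,0,0,0,0,0,0.6],[0,0,0,0,0,0,0.6],[0,0,0,0,0,0,0.6]]'
python3 - <<'E'
from h import *
c=snap("wrist"); go(607,45,94,.02)
hsv=cv2.cvtColor(c["im"],cv2.COLOR_RGB2HSV); y=cv2.inRange(hsv,(20,120,80),(36,255,255)); y[250:]=0
n,l,s,ct=cv2.connectedComponentsWithStats(y)
for k in range(1,n):
    if s[k,4]>100: print(s[k],ct[k],unproj(c,ct[k],88)[0])
for d in masks("module","wrist")[:3]: print(d["conf"],np.round(d["extent"]))
cs=snap("top")
for t in("module_orange","module_black","spray","jar","screwdriver","mug","tape"):
    r=masks(t,"top"); print(t,[np.round(d["extent"]).tolist() for d in r[:1]])
E
```

```text
t: 35.35
ee_pos: [606.2, 44.2, 230.0]
orientation: [3.141, 0.031, -0.0]
ft_force: [-0.1, 0.0, -0.4]
width: 52.6
grasp_force: 0.0
t 35.4 turn [ 0.    0.01 -0.  ] shift [ 0.021 -0.021  3.395] | at [606.2  44.1 229.8] w 52.9 F [ 0.3 -0.3 -0.3]
[193 142  15 108 908] [199.67951542 195.44823789] [607.75477692 124.28089306  88.        ]
[354 142  15 108 921] [361.04560261 195.75352877] [610.50597505 -34.07921171  88.        ]
[ 273  168   16   72 1068] [280.18820225 204.18820225] [600.30561869  45.05281356  88.        ]
0.74 [420. 200.  37.  24.]
0.48 [437.  88. 109.  62.]
module_orange [[403.0, 196.0, 14.0, 24.0]]
module_black [[420.0, 198.0, 18.0, 25.0]]
spray [[338.0, 135.0, 27.0, 34.0]]
jar [[218.0, 181.0, 55.0, 56.0]]
screwdriver [[212.0, 266.0, 47.0, 28.0]]
mug [[138.0, 240.0, 45.0, 32.0]]
tape [[429.0, 279.0, 33.0, 33.0]]
```

```bash
python3 -c "
from workcell import ctrl
print(ctrl.close_job())"
```

```text
the job is handed in; nothing more can be done
None
```

The green module is standing upright on the pad, centred between the brass posts; the guard is shut against its stop, and the job was handed in at about 36 s of the 72 s allowed (no verdict was returned).

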